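# Lock the shaft with the linchpin

### The job

Take the yellow-headed linchpin from its grey rack and push it, from the robot's side, through the cross-hole of the upright steel shaft until its collar sits fully home against the shaft; the shaft stands at a different height every time, so feel for the hole and never force the pin. Then swing the pin's brass wire ring over the top of the shaft and down until it is fully closed round the pin's tip. Leave the other things on the bench where they are.

Things in the scene. Friction and masses are not known exactly. Their poses are not given: they have to be found in the camera images.
- shaft_stand: Fixed: flange 90x80x10 mm, hub (radius 26) to height 30, upright square steel shaft, 24 mm along x, 28 along y (faces x = -12 and +12). Origin: flange's underside, on the shaft's axis; z up; +x is the direction the pin goes in. The shaft is stuck 2 to 20 mm above its lowest place (new each start, not measured) and does not yield; over 20 N from the pin on its way in, or 45 N ever, damages it.
- hole_low (a point): Point on the stand, not on the shaft: where the middle of the square 14 x 14 mm through-hole's front mouth would be (stand x -12, y 0, z 58 mm) if the shaft were right down. The real hole runs along the stand's x and lies 2 to 20 mm straight above this point; the shaft's top is 24 mm above the hole's axis. Axes as the stand's.
- linchpin: Loose linchpin, about 0.12 kg. Origin: middle of the collar's seating face; +x along the shank to the tip, z up in the rack. Square shank 12x12 mm, x 0 to 30; round nose tapering from radius 6 to 5 at x 40, 4.5 at its end x 42. Collar 22x22, x -4 to 0. Yellow head x -28 to -4, 16 wide (y), 22 tall (z): grip it across y from above at x = -16. Ring hinge along y at x = -33.
- wire_ring (a joint): Hinge of the brass ring (rad). 0 = closed, at a stop: ring in the pin's plane z = 0, round the shaft, its end just past the tip; pi/2 = straight up; at the start 2.0 to 2.3, leaning back away from the tip. Stiff: stays where left, needs 0.05 N m (0.6 N at its end); swing it along its arc, pushed steeply it jams. 5 mm wire: two legs 20 mm either side of the middle, round end of radius 20 mm.
- ring_end (a point): Middle of the wire at the ring's far end, 82 mm from the hinge (at pin x = 49 mm when closed).
- pin_rack: Fixed grey rack, base 100x60x8 mm; holds the pin level with its origin at rack x 0, y 0, z 44 mm, same axes (+x to the pin's tip). Origin: base's underside on the bench. A saddle (walls 15 mm apart, top at z 48 mm) takes the shank, a 9 mm wide pedestal the head, so fingers reach down both sides of the head. Lift the pin straight up 15 mm or more.
- housing_1: Bystander: beige moulded housing half, 42 x 62 x 24 mm; origin under its middle.
- bushing_1: Bystander: brass-coloured bushing, 30 x 30 x 30 mm; origin under its middle.
- hex_nut_1: Bystander: steel hexagon nut, 22 x 24 x 12 mm; origin under its middle.
Things that resemble listed ones, but are neither listed nor needed, are in the scene too. What is shaped like the linchpin but blue or pink is not meant.

How it is judged:
By the outcome, as a careful person would: the job done as asked, in the order asked, and still so for the second after the job is handed in, with the robot touching nothing.
It also fails if it takes over 72 s, if anything falls off the work surface, if the arm or the gripper's body presses on something with over 40 N, if the wrist force passes 120 N, or if a joint passes its speed limit or range.

### The arm

A 7-joint arm with a two-finger parallel gripper is mounted at the origin on a cart in front of the work surface, level with it; the furniture and walls round the work are solid. World frame = base frame: x ahead of the robot, y to its left, z up, the work surface at z = 0. Lengths are in m, angles in rad, forces in N, time in s.
With the tool pointing down it reaches from about 0.425 to 0.875 m from the base axis. Payload 4.7 kg.
Tool frame: the origin (TCP) lies at the very end of the fingers, on their centre line; the grasp point (between the pads) lies 19 mm behind it; z points along the fingers, y is the line along which they close (so a half turn about z gives the same grasp; the last joint's range is limited). The gripper opens to 87 mm and grips with 3 to 60 N. Pads are 19 mm wide; open, the fingers measure 117 mm over their backs; the gripper's body (75 mm by 190 mm) begins 51 mm behind the grasp point.
Start: joints at [-1.239, 0.321, -0.07, 1.45, 0.023, 1.371, -0.057], TCP at [0.203, 0.617, 0.223] pointing down, gripper open.
Joint ranges: [-2.86, 2.86], [-0.3, 2.09], [-1.38, 1.24], [0.06, 2.45], [-1.56, 4.7], [0.09, 2.05], [-2.69, 2.69]. Speed limits (rad/s): [2.57, 2.57, 3.14, 3.14, 3.14, 3.14, 3.14].

### API

Orientations are given as a rotation vector (axis times angle).
In Python, from bench import ctrl gives the robot as it stands.
- The arm moves only by the shell command python3 -m jog 'ROWS' [FORCE]. ROWS is JSON, a list that holds one entry, the list of rows, each a list of 7 numbers: the shift along the tool's x, y, z in mm, then the turn, a rotation vector about the tool's x, y, z in degrees, then the finger opening in mm, from 0 to 87. A call has 1 to 10 rows; each row is the pose to reach, as a shift and turn from the pose commanded when the call began, along the tool's axes at that moment; what a row does not reach only later rows make up. A row lasts 1/10 s, in which the tool goes at most 50 mm and 8.59 degrees, less where a joint would pass 70% of its speed; a pose out of reach is approached as far as the arm can. A call with a gripper value outside its range is refused whole. The fingers move at their own pace and stop on an object; FORCE is the grip in N (left out, the last holds). Time passes only in rows, so rows that repeat a pose let the fingers close. It gives the time, the measured TCP pose, the force, the opening and the grip force at its end, in the units of the state.
- ctrl.get_state(): the state, without advancing time (a new reading comes with each control period).
- ctrl.get_image(name): name is "side" or "top" or "wrist"; returns a dict with "image" (420x560x3 uint8, red, green, blue), "depth" (420x560 float32, m along the optical axis (not along the pixel's ray), 0 where there is no reading), "fov_y" (degrees; the focal length in pixels is half the picture's height over the tangent of half this angle, whatever the lens; pixels are square), "cx", "cy" (the principal point, pixels), "rvec" (rotation vector, rad) and "tvec" (3), from world to camera coordinates, as OpenCV has them. Camera axes: x right, y down, z forward; pixel columns grow to the right and rows downward; lengths in m; the calibration is good to about 2 mm. A picture is of the moment at which its call begins.
- ctrl.close_job(): hands the job in; it is judged then, once.
The state is a dict: "time": time; "joint_positions": joint angles; "qd": joint speeds; "joint_torque": joint torques, N m; "position": TCP position; "tool_rot": TCP orientation; "ft_force": force on the tool from outside, world axes, zero at the start; "torque": the same for the moment, N m; "grip_width": opening from 0.0 (shut) to 1.0 (fully open); "grip_force": force on a finger pad.
Only numpy, scipy, OpenCV 4.12 (cv2) and the standard library are available. Lean on these libraries where they do the work, as an engineer would, in place of code of your own. Each camera call takes 0.05 s, during which the arm holds its last target. There are 200 camera calls.

## Working session

There is one attempt and no reset: what is moved stays moved. The work goes in short steps, Python scripts to look and compute and a shell command to move; the robot and the scene stay as the last step left them, time stands still between calls to the robot, and variables do not carry over. Pictures are saved under pics/ and viewed, at most 10 in all, crops included, and the job is handed in when it is done.

```bash
ls; mkdir -p pics; cat > h.py <<'E'
import numpy as np, cv2
from scipy.spatial.transform import Rotation as R
from bench import ctrl
def cam(n):
    d=ctrl.get_image(n); np.save(f'pics/{n}.npy',d,allow_pickle=True); return d
def load(n): return np.load(f'pics/{n}.npy',allow_pickle=True).item()
def f(d): return d['image'].shape[0]/2/np.tan(np.radians(d['fov_y'])/2)
def back(d,u,v,z=None):
    """world point from depth; or on plane z"""
    Rm=cv2.Rodrigues(np.array(d['rvec'],float))[0]; t=np.array(d['tvec'],float).ravel()
    r=np.array([(u-d['cx'])/f(d),(v-d['cy'])/f(d),1.])
    if z is None:
        D=d['depth'][int(round(v)),int(round(u))]; return Rm.T@(r*D-t)
    o=-Rm.T@t; w=Rm.T@r; return o+w*(z-o[2])/w[2]
def cloud(d):
    Rm=cv2.Rodrigues(np.array(d['rvec'],float))[0]; t=np.array(d['tvec'],float).ravel()
    v,u=np.mgrid[:d['depth'].shape[0],:d['depth'].shape[1]]
    D=d['depth']; P=np.stack([(u-d['cx'])/f(d)*D,(v-d['cy'])/f(d)*D,D],-1)
    return (P-t)@Rm
def save(d,n,box=None,s=1):
    im=d['image'][...,::-1]
    if box: im=im[box[1]:box[3],box[0]:box[2]]
    cv2.imwrite(f'pics/{n}.png',cv2.resize(im,None,fx=s,fy=s,interpolation=cv2.INTER_CUBIC))
E
python3 - <<'E'
from h import *
a=cam('top');b=cam('side')
im=np.hstack([a['image'],b['image']])[...,::-1]
save(a,'top0',s=1.4);save(b,'side0',s=1.4)
s=ctrl.get_state();print(s)
for d in(a,b):print(d['fov_y'],d['cx'],d['cy'],d['rvec'],d['tvec'])
E
```

```text
pics
{'time': 0.1, 'joint_positions': array([-1.23887196,  0.32171208, -0.07008489,  1.45155704,  0.02267485,
        1.3707894 , -0.05692233]), 'qd': array([ 2.90873977e-04, -2.74162104e-03, -2.05800304e-03, -3.15185307e-03,
        1.61331417e-03, -6.12701104e-05,  2.32611633e-04]), 'joint_torque': array([ 1.88231625e-04, -4.92571700e+01, -4.05665673e-01, -3.13396955e+01,
       -6.41149934e-02,  3.95936274e-02,  9.24561846e-05]), 'position': array([0.20304328, 0.61695568, 0.22159277]), 'tool_rot': array([-4.97090675e-01, -3.10191387e+00,  2.63519029e-03]), 'ft_force': array([1.05286249, 0.57109949, 0.05190941]), 'torque': array([-0.00203842, -0.00670051,  0.00719593]), 'grip_force': 0.0, 'grip_width': 0.9999366563816029}
45.76351528554513 281.77929457030257 212.04233456922012 [ 2.15624058 -2.10380748  0.19571292] [-0.02968493  0.51895959  1.07608909]
53.15944148151627 273.06917891955385 202.55479358553944 [-0.03794231 -2.84108937  1.33299278] [0.50236371 0.0457071  1.07855348]
```

View pics/top0.png

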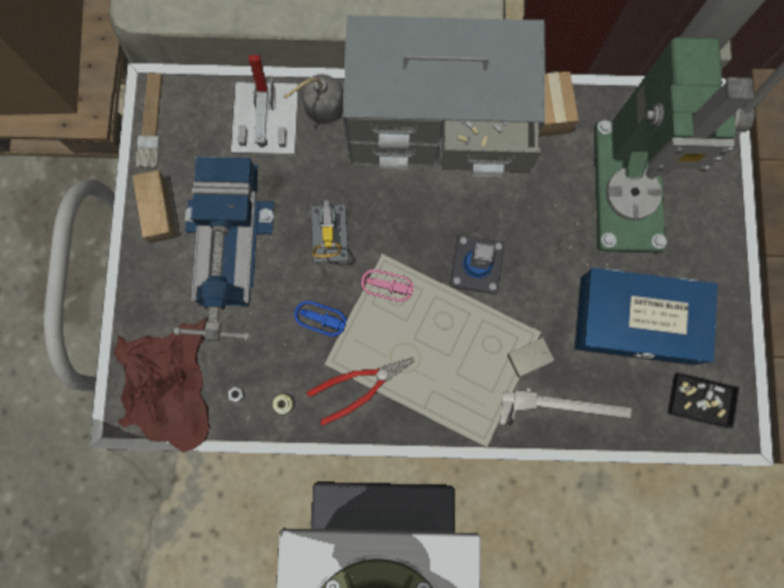

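View pics/side0.png

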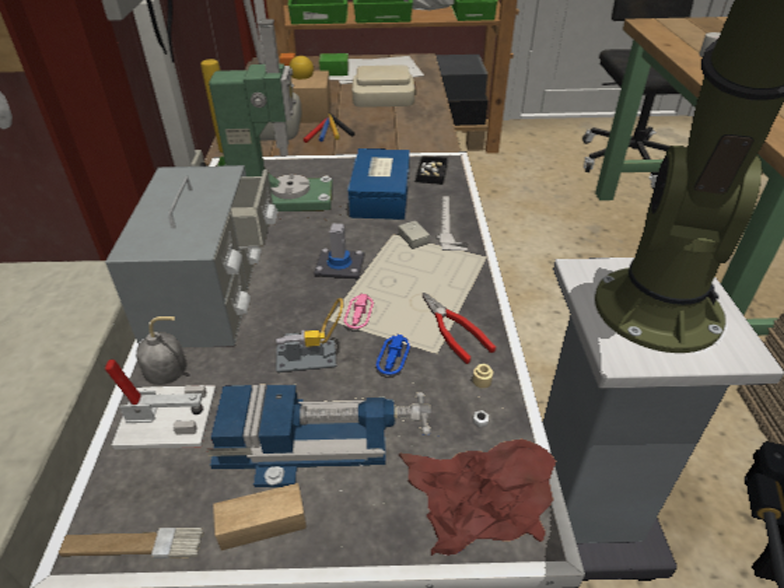

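Candidates in the top view (1.4x pixels) are the yellow-headed pin in the grey rack at (328,235), a blue one at (322,318) and a pink one at (388,287). I choose the yellow. The shaft stand is at (480,262), with the shaft leaning in perspective. Next I check the choice in one close crop and get the geometry from depth.

```bash
python3 - <<'E'
from h import *
a=load('top')
save(a,'crop1',(205,130,375,225),4.7)
for n in('top','side'):
    d=load(n);P=cloud(d);im=d['image'].astype(int)
    hsv=cv2.cvtColor(d['image'],cv2.COLOR_RGB2HSV).astype(int)
    c=back(a,234,168,0.05)
    near=(np.hypot(P[...,0]-c[0],P[...,1]-c[1])<0.09)&(d['depth']>0)
    y=near&(hsv[...,0]>18)&(hsv[...,0]<32)&(hsv[...,1]>120)
    q=P[y];print(n,'yellow',len(q),q.min(0),q.max(0),np.median(q,0))
    base=near&(P[...,2]>0.004)&(P[...,2]<0.013)
    q=P[base][:,:2].astype(np.float32)
    if len(q): print('rack base',cv2.minAreaRect(q*1000))
    c2=back(a,338,190,0.01)
    near=(np.hypot(P[...,0]-c2[0],P[...,1]-c2[1])<0.09)&(d['depth']>0)
    q=P[near&(P[...,2]>0.006)&(P[...,2]<0.014)][:,:2].astype(np.float32);print('flange',len(q),cv2.minAreaRect(q*1000))
    q=P[near&(P[...,2]>0.06)];print('shaft',len(q),q.min(0),q.max(0))
    if len(q): print('shaft top',cv2.minAreaRect(q[q[:,2]>q[:,2].max()-.006][:,:2].astype(np.float32)*1000))
E
```

```text
top yellow 121 [0.56614992 0.07385341 0.0404579 ] [0.63300027 0.10971279 0.12218391] [0.61310514 0.09428712 0.05300568]
rack base ((613.3251953125, 101.72948455810547), (158.0054931640625, 145.19363403320312), 11.69687557220459)
flange 766 ((587.2616577148438, -152.97476196289062), (149.29212951660156, 94.96580505371094), 4.80410623550415)
shaft 186 [ 0.57213074 -0.16909292  0.06060947] [ 0.60030688 -0.13799069  0.09851504]
shaft top ((585.4808959960938, -152.91427612304688), (27.647615432739258, 21.007505416870117), 84.22193908691406)
side yellow 230 [ 0.56688912  0.02538936 -0.00306352] [0.64090226 0.12019287 0.11937407] [0.60938135 0.10319405 0.05357649]
rack base ((611.6514282226562, 89.67958068847656), (159.72666931152344, 90.52979278564453), 26.500194549560547)
flange 370 ((584.9137573242188, -151.3649444580078), (81.43843841552734, 89.18213653564453), 82.04469299316406)
shaft 158 [ 0.57203401 -0.166467    0.06013097] [ 0.59965397 -0.13429912  0.09768104]
shaft top ((585.7227783203125, -150.38864135742188), (30.099042892456055, 19.008888244628906), 83.13004302978516)
```

View pics/crop1.png

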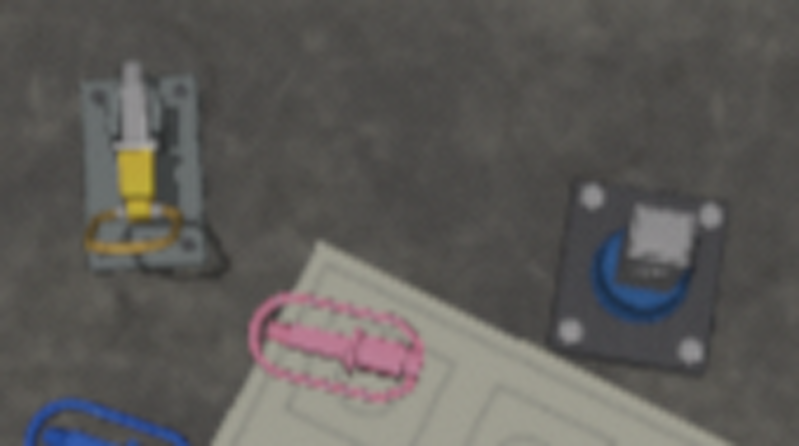

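The crop confirms the yellow head in the grey rack, with the tip towards +x and the ring leaning back towards the robot. The shaft stand is at crop (640,270). Next I work out yaws and the first move.

```bash
cat >> h.py <<'E'
def tgt(yaw,tilt=0):
    """tool pointing down, tool y along (pin y rotated) ; returns R with tool x=-pin x,y=pin y; tilt>0 leans fingertips towards +pin x"""
    Rp=R.from_euler('z',yaw,degrees=True)
    return Rp*R.from_euler('y',-tilt,degrees=True)*R.from_matrix(np.array([[-1,0,0],[0,1,0],[0,0,-1.]]).T)
def go(pos,Rt):
    s=ctrl.get_state();R0=R.from_rotvec(s['tool_rot'])
    return np.round(R0.inv().apply(np.array(pos)-s['position'])*1000,1),np.round(np.degrees((R0.inv()*Rt).as_rotvec()),2)
E
python3 - <<'E'
from h import *
a=load('top')
for C,z in(([(85,82),(197,77),(205,262),(93,270)],.008),([(572,178),(728,203),(705,375),(548,345)],.010)):
    q=np.array([back(a,205+u/4.7,130+v/4.7,z)[:2]*1000 for u,v in C]);print(q.round(1).tolist(),q.mean(0),cv2.minAreaRect(q.astype(np.float32)))
    for i,j in((3,0),(2,1)): d=q[j]-q[i];print('yaw',np.degrees(np.arctan2(d[1],d[0])))
P=back(a,205+135/4.7,130+170/4.7,.055);print('head',P, 'tip',back(a,205+132/4.7,130+62/4.7,.049))
print(go([.60,.095,.20],tgt(3)))
s=ctrl.get_state();print(R.from_rotvec(s['tool_rot']).as_matrix().round(3))
d=cam('wrist');Rm=cv2.Rodrigues(d['rvec'])[0];print('cam pos',-Rm.T@d['tvec'],'fwd',Rm[2],d['fov_y'])
E
```

```text
[[679.7, 126.9], [683.8, 70.1], [587.5, 62.6], [581.9, 118.5]] [633.21515684  94.54794246] ((633.2314453125, 94.36012268066406), (98.13854217529297, 56.924373626708984), 4.910223007202148)
yaw 4.910223637655344
yaw 4.463214712025935
[[635.2, -120.9], [624.2, -199.6], [535.8, -187.8], [549.0, -109.6]] [ 586.03310578 -154.4696234 ] ((585.4712524414062, -154.34146118164062), (79.44153594970703, 89.6627197265625), 82.41072845458984)
yaw -7.449906541302375
yaw -7.5892723151569
head [0.62125587 0.09496097 0.055     ] tip [0.67760271 0.09928024 0.049     ]
(array([-540.2, -371.7,   22.3]), array([-1.000e-01, -1.000e-02, -2.121e+01]))
[[-0.95   0.312 -0.   ]
 [ 0.312  0.95  -0.002]
 [-0.    -0.002 -1.   ]]
cam pos [0.13156364 0.64094347 0.38403548] fwd [ 0.26300326 -0.08784554 -0.96078741] 59.54813947819041
```

```bash
python3 -m jog '[[[-40,-28,0,0,0,-3,87],[-80,-55,0,0,0,-6,87],[-120,-83,0,0,0,-9,87],[-160,-110,0,0,0,-12,87],[-200,-138,0,0,0,-15,87],[-240,-165,0,0,0,-18,87],[-280,-193,0,0,0,-21,87],[-320,-220,5,0,0,-22.9,87],[-360,-248,10,0,0,-22.9,87],[-400,-275,15,0,0,-22.9,87]]]' && python3 -c "
from h import *
print(go([.597,.093,.19],tgt(4.7)))"
```

```text
time: 1.15
position: [0.4979, 0.2294, 0.2074]
tool_rot: [-0.129, 3.139, 0.0]
ft_force: [0.8, -0.4, -0.6]
grip_width: 1.0
grip_force: 0.0
(array([ -87.6, -144. ,   17.4]), array([ 0.01,  0.01, -0.  ]))
```

```bash
python3 -m jog '[[[-22,-36,4,0,0,0,87],[-44,-72,8,0,0,0,87],[-66,-108,13,0,0,0,87],[-82,-135,17,0,0,0,87],[-87.6,-144,17,0,0,0,87],[-87.6,-144,17,0,0,0,87]]]' && python3 -c "
from h import *
d=cam('wrist');save(d,'wr1',s=1.4)
print(go([.597,.093,.19],tgt(4.7)))"
```

```text
time: 1.75
position: [0.5966, 0.0932, 0.1902]
tool_rot: [0.123, -3.139, 0.001]
ft_force: [-0.4, 0.2, -0.2]
grip_width: 0.998
grip_force: 0.0
(array([-0.9, -2.5,  0.3]), array([ 0.04, -0.05, -0.03]))
```

View pics/wr1.png

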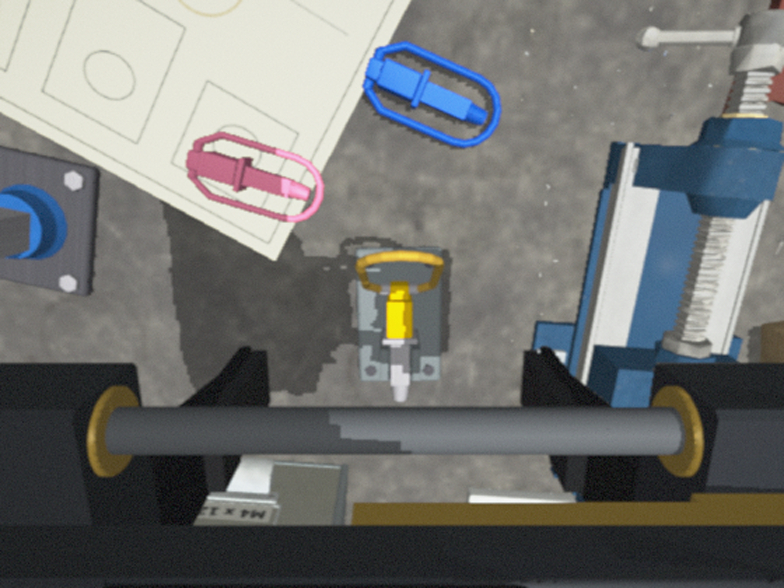

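The wrist view shows the pin's head at (398,318), the tip at (400,395) and the ring end at (400,255). Next I measure head position and yaw.

```bash
python3 - <<'E'
from h import *
d=load('wrist')
for n,u,v,z in(('head rear top',399,288,.055),('collar mid',400,343,.055),('tip',400.5,397,.044),('headL',386,318,.055),('headR',411,318,.055),('ring end',400,256,.115)):
    print(n,back(d,u/1.4,v/1.4,z).round(4), back(d,u/1.4,v/1.4).round(4))
for C in([(357,250),(448,248),(440,379),(361,381)],):
    print([ (back(d,u/1.4,v/1.4,.008)[:2]*1000).round(1).tolist() for u,v in C])
P=cloud(d);hsv=cv2.cvtColor(d['image'],cv2.COLOR_RGB2HSV).astype(int)
c=np.array([.617,.093])
m=(np.hypot(P[...,0]-c[0],P[...,1]-c[1])<.02)&(hsv[...,0]>18)&(hsv[...,0]<35)&(hsv[...,1]>140)&(P[...,2]>.050)&(P[...,2]<.06)
q=P[m];print(len(q),q.min(0),q.max(0),q.mean(0),cv2.minAreaRect((q[:,:2]*1000).astype(np.float32)))
E
```

```text
head rear top [0.6028 0.0962 0.055 ] [0.6038 0.0963 0.0513]
collar mid [0.638  0.0997 0.055 ] [0.6376 0.0997 0.056 ]
tip [0.6804 0.1036 0.044 ] [0.6776 0.1034 0.0495]
headL [0.6224 0.0899 0.055 ] [0.6224 0.0899 0.0549]
headR [0.6211 0.1051 0.055 ] [0.6217 0.1052 0.0534]
ring end [0.5708 0.0936 0.115 ] [0.5698 0.0935 0.12  ]
[[591.1, 66.9], [584.8, 128.5], [682.1, 133.2], [688.3, 75.6]]
653 [0.60134838 0.07861382 0.05002583] [0.63524252 0.10637164 0.05741414] [0.61848852 0.0968161  0.05432793] ((617.6188354492188, 94.09109497070312), (36.75288009643555, 22.198280334472656), 15.39144229888916)
```

```bash
python3 -m jog '[[[-13,0,40,0,0,0,87],[-26,0,80,0,0,0,87],[-26,0,90,0,0,0,87],[-26,0,90,0,0,0,87],[-26,0,90,0,0,0,87],[-26,0,90,0,0,0,87]]]' && python3 - <<'E'
from h import *
print(ctrl.get_state()['position'])
d=cam('wrist');save(d,'wr2',s=1.4)
print(ctrl.get_state()['position'])
E
```

```text
time: 2.4
position: [0.6232, 0.0978, 0.1032]
tool_rot: [-0.13, 3.135, 0.002]
ft_force: [-0.1, 0.2, 0.9]
grip_width: 1.002
grip_force: 0.0
[0.62320639 0.09782554 0.10318734]
[0.6232252  0.097587   0.10307179]
```

View pics/wr2.png

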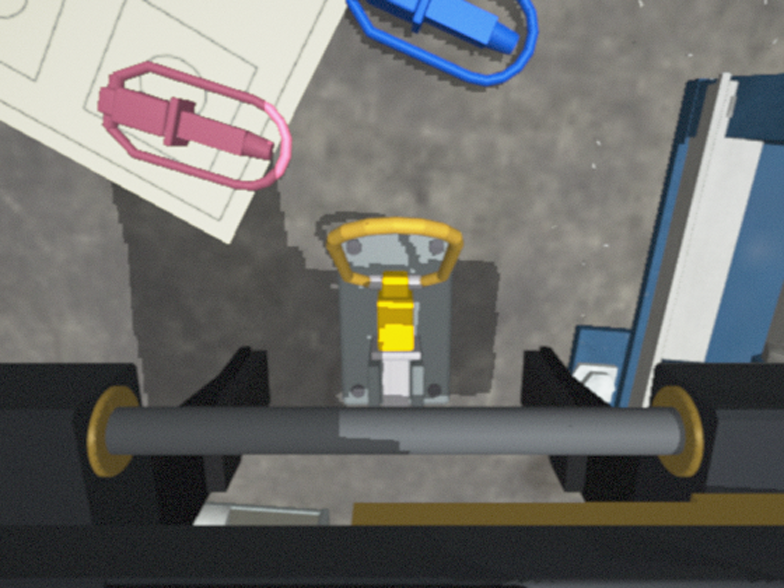

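The head is at columns 378–413, midway between the fingers at 267 and 523, so it is centred. The collar is at row 355 and the ring end at (396,226). Next I check x and yaw.

```bash
python3 - <<'E'
from h import *
d=load('wrist')
for n,u,v,z in(('collar front top',396,359,.055),('collar back',396,352,.055),('head rear top',395,301,.055),('ring end',396,226,.115)):
    print(n,back(d,u/1.4,v/1.4,z).round(4), back(d,u/1.4,v/1.4).round(4))
print(go([.62,.097,.1],tgt(4.7)))
E
```

```text
collar front top [0.6385 0.0998 0.055 ] [0.6383 0.0997 0.0554]
collar back [0.6352 0.0995 0.055 ] [0.6354 0.0995 0.0545]
head rear top [0.6118 0.0971 0.055 ] [0.6119 0.0971 0.0548]
ring end [0.5705 0.0938 0.115 ] [0.5698 0.0938 0.1196]
(array([ 3.3, -0.3,  3.1]), array([0.06, 0.21, 0.01]))
```

```bash
python3 -m jog '[[[0,0,30,0,0,0,87],[0,0,55,0,0,0,87],[0,0,68,0,0,0,87],[0,0,73,0,0,0,87],[0,0,73,0,0,0,87],[0,0,73,0,0,0,87],[0,0,73,0,0,0,40],[0,0,73,0,0,0,10]]]' 40 && python3 -m jog '[[[0,0,0,0,0,0,5],[0,0,0,0,0,0,5],[0,0,0,0,0,0,5],[0,0,0,0,0,0,5],[0,0,0,0,0,0,5],[0,0,0,0,0,0,5]]]'
```

```text
time: 3.25
position: [0.6229, 0.0971, 0.0286]
tool_rot: [-0.128, 3.137, 0.001]
ft_force: [0.7, 0.1, -0.5]
grip_width: 0.892
grip_force: 0.0
time: 3.85
position: [0.6222, 0.097, 0.0275]
tool_rot: [0.129, -3.139, -0.0]
ft_force: [0.0, 0.4, -0.4]
grip_width: 0.357
grip_force: 0.0
```

```bash
python3 -m jog '[[[0,0,0,0,0,0,5],[0,0,0,0,0,0,5],[0,0,0,0,0,0,5],[0,0,0,0,0,0,5],[0,0,0,0,0,0,5]]]' 45
```

```text
time: 4.35
position: [0.6222, 0.0972, 0.0276]
tool_rot: [-0.129, 3.139, 0.0]
ft_force: [-0.4, 0.6, -0.6]
grip_width: 0.18
grip_force: 45.0
```

Gripped (16 mm). Lift straight up, then swing across to view the stand.

```bash
python3 -m jog '[[[0,0,-8,0,0,0,5],[0,0,-20,0,0,0,5],[0,0,-40,0,0,0,5],[0,0,-80,0,0,0,5],[0,0,-120,0,0,0,5],[0,-40,-160,0,0,2,5],[0,-80,-190,0,0,5,5],[0,-120,-190,0,0,8,5],[0,-160,-190,0,0,11,5],[0,-198,-190,0,0,12.2,5]]]' && python3 -m jog '[[[0,0,0,0,0,0,5],[0,0,0,0,0,0,5],[0,0,0,0,0,0,5],[0,0,0,0,0,0,5]]]' && python3 - <<'E'
from h import *
d=cam('wrist');save(d,'wr3',s=1.4)
s=ctrl.get_state();print(s['position'],s['ft_force'],s['grip_width']);print(go([.64,-.10,.22],tgt(-7.5)))
E
```

```text
time: 5.35
position: [0.6384, -0.1027, 0.2195]
tool_rot: [0.209, 3.132, -0.0]
ft_force: [-0.1, -0.1, -1.5]
grip_width: 0.177
grip_force: 45.0
time: 5.75
position: [0.6386, -0.0982, 0.2177]
tool_rot: [0.201, 3.135, 0.002]
ft_force: [0.1, 0.0, -1.3]
grip_width: 0.176
grip_force: 45.0
[ 0.638564   -0.09835036  0.21766712] [ 0.22899621 -0.13336362 -0.78921504] 0.17938120382546505
(array([-1.6, -1.5, -2.3]), array([ 0.05, -0.  ,  0.15]))
```

View pics/wr3.png

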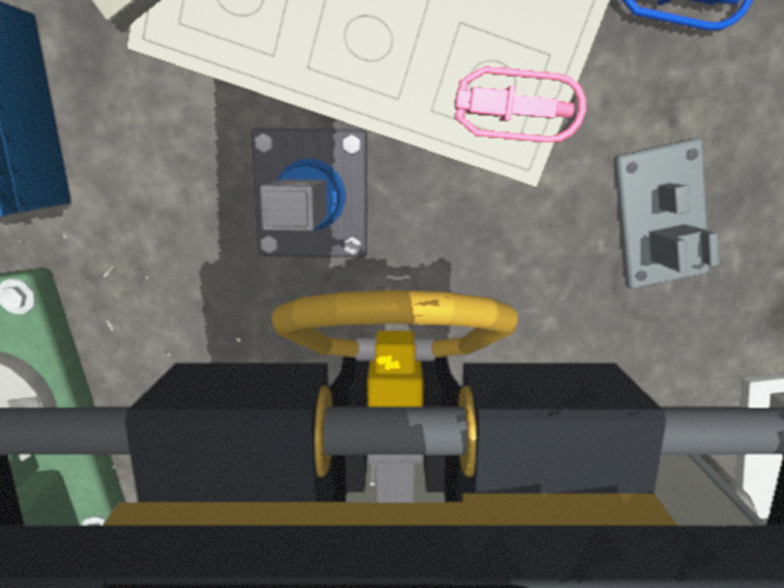

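The picked pin is at centre with its ring end at (396,305). The flange spans (253,129)–(368,256) and the shaft top is around (286,207). Next I measure the stand, shaft height and pin in hand.

```bash
python3 - <<'E'
from h import *
d=load('wrist');P=cloud(d)
q=np.array([back(d,u/1.4,v/1.4,.010)[:2]*1000 for u,v in[(253,129),(366,130),(368,256),(258,257)]])
print(q.round(1).tolist(),q.mean(0)); r=cv2.minAreaRect(q.astype(np.float32));print(r)
for i,j in((0,3),(1,2)): e=q[j]-q[i];print('yaw',np.degrees(np.arctan2(e[1],e[0])))
c=q.mean(0)/1000
m=(np.hypot(P[...,0]-c[0],P[...,1]-c[1])<.03)&(P[...,2]>.08)&(d['depth']>0)
t=P[m];print('top z',np.percentile(t[:,2],[5,50,90,99]),len(t))
zt=np.median(t[t[:,2]>.093][:,2]) if (t[:,2]>.093).any() else 0
tt=t[abs(t[:,2]-zt)<.005];print(zt,tt.mean(0),cv2.minAreaRect((tt[:,:2]*1000).astype(np.float32)))
for n,u,v,z in(('ring end',396,305,0),('head rear top',395,375,0)):
    print(n,back(d,u/1.4,v/1.4).round(4))
F=np.concatenate([P[(abs(P[...,2]-.01)<.003)&(np.hypot(P[...,0]-c[0],P[...,1]-c[1])<.065)]]);print('flange pts',len(F),cv2.minAreaRect((F[:,:2]*1000).astype(np.float32)))
E
```

```text
[[540.3, -183.1], [550.8, -106.4], [638.2, -117.5], [628.7, -197.7]] [ 589.52511497 -151.15898687]
((589.3949584960938, -151.96759033203125), (80.75635528564453, 89.47804260253906), 82.76422882080078)
yaw -9.331371742744999
yaw -7.235760232073046
top z [0.09544084 0.31125773 0.32779316 0.33051838] 13251
0.31138283055712507 [ 0.60296609 -0.13024668  0.31132167] ((604.035400390625, -140.1488800048828), (35.33489227294922, 16.716251373291016), 87.65734100341797)
ring end [ 0.5855 -0.0911  0.3104]
head rear top [ 0.6278 -0.0965  0.2421]
flange pts 4439 ((589.1058349609375, -152.67294311523438), (79.94530487060547, 89.9955825805664), 81.90189361572266)
```

```bash
python3 - <<'E'
from h import *
d=load('wrist');P=cloud(d);c=np.array([.589,-.152])
m=(np.hypot(P[...,0]-c[0],P[...,1]-c[1])<.03)&(P[...,2]>.085)&(P[...,2]<.13)&(d['depth']>0)
t=P[m];zt=np.percentile(t[:,2],60);tt=t[abs(t[:,2]-zt)<.003]
print(len(t),zt,np.median(tt[:,2]),tt.mean(0),cv2.minAreaRect((tt[:,:2]*1000).astype(np.float32)))
F=P[(abs(P[...,2]-.0)<.02)&(d['depth']>0)];print('bench z near',np.median(P[(abs(P[...,2])<.008)&(np.hypot(P[...,0]-.58,P[...,1]+.08)<.04)][:,2]))
E
```

```text
1165 0.0956553088112525 0.09574655272907229 [ 0.58850185 -0.15200663  0.0956401 ] ((588.6475830078125, -152.384521484375), (27.966108322143555, 23.67643928527832), 79.73065948486328)
bench z near 0.0005752132772642137
```

```bash
python3 -c "
from h import *
print(go([.504,-.1411,.15],tgt(-7.8)),go([.504,-.1411,.0561],tgt(-7.8)))"
```

```text
(array([128. , -59.7,  67.6]), array([ 0.05, -0.  ,  0.45])) (array([128. , -59.7, 161.5]), array([ 0.05, -0.  ,  0.45]))
```

```bash
python3 -m jog '[[[32,-15,5,0,0,0.4,5],[64,-30,20,0,0,0.4,5],[96,-45,45,0,0,0.4,5],[122,-57,80,0,0,0.4,5],[128,-59.7,115,0,0,0.4,5],[128,-59.7,145,0,0,0.4,5],[128,-59.7,158,0,0,0.4,5],[128,-59.7,161,0,0,0.4,5],[128,-59.7,161,0,0,0.4,5],[128,-59.7,161,0,0,0.4,5]]]' && python3 -c "
from h import *
print(go([.504,-.1411,.0561],tgt(-7.8)),ctrl.get_state()['ft_force'])
d=cam('side');save(d,'side1',(195,145,285,205),8)
d=cam('top')"
```

```text
time: 6.8
position: [0.5053, -0.1429, 0.0581]
tool_rot: [0.215, 3.131, -0.0]
ft_force: [0.5, 0.4, -1.9]
grip_width: 0.177
grip_force: 45.0
(array([1.5, 1.6, 2. ]), array([-0.  ,  0.16, -0.07])) [ 0.47203528  0.36750816 -1.86045996]
```

View pics/side1.png

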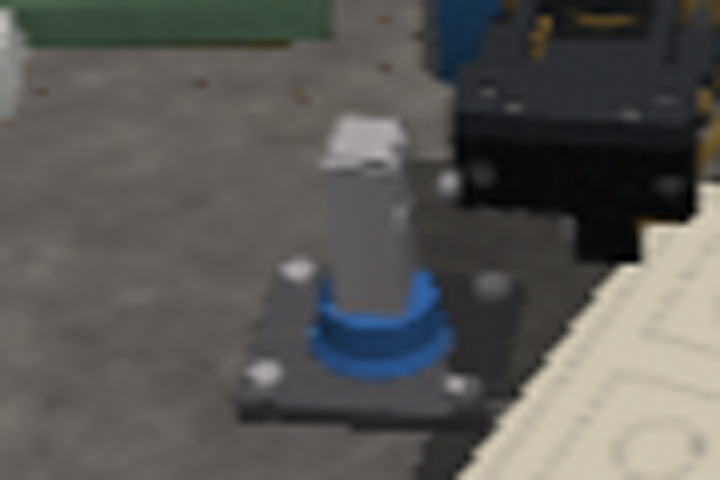

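The pin tip shows at crop (448,183), right of the shaft, whose top face spans about (325–405, 118–165). I settle the arm and compare the tip with the shaft in the same cameras.

```bash
python3 -m jog '[[[0,0,0,0,0,0,5],[0,0,0,0,0,0,5],[0,0,0,0,0,0,5],[0,0,0,0,0,0,5]]]' && python3 - <<'E'
from h import *
print(go([.504,-.1411,.0561],tgt(-7.8)))
s=ctrl.get_state();Rs=R.from_euler('z',-7.8,degrees=True)
TIP=s['position']+Rs.apply([.0165+.0415,0,0])+[0,0,.0164];print('tip expected',TIP)
for n in('side','top'):
    d=cam(n);P=cloud(d);c=np.array([.588,-.152])
    t=P[(np.hypot(P[...,0]-c[0],P[...,1]-c[1])<.035)&(P[...,2]>.088)&(P[...,2]<.12)&(d['depth']>0)]
    zt=np.percentile(t[:,2],70);tt=t[abs(t[:,2]-zt)<.003];print(n,len(tt),'top',zt,cv2.minAreaRect((tt[:,:2]*1000).astype(np.float32)))
    L=Rs.inv().apply(P.reshape(-1,3)-TIP).reshape(P.shape)
    m=(L[...,0]>-.02)&(L[...,0]<.008)&(abs(L[...,1])<.012)&(abs(L[...,2])<.012)&(d['depth']>0)
    print('tip pts',m.sum(),(P[m].mean(0),L[m].min(0),L[m].max(0)) if m.sum() else '')
    np.set_printoptions(precision=4,suppress=True)
    if n=='side': print(np.c_[np.argwhere(m),L[m]*1000])
E
```

```text
time: 7.3
position: [0.5037, -0.1428, 0.0566]
tool_rot: [0.217, 3.134, 0.0]
ft_force: [0.8, 0.2, -1.1]
grip_width: 0.178
grip_force: 45.0
(array([-0.1,  1.7,  0.5]), array([ 0.01,  0.01, -0.11]))
tip expected [ 0.56117169 -0.15067289  0.07304152]
side 43 top 0.09446439885424017 ((586.0056762695312, -151.43295288085938), (25.631383895874023, 21.68716812133789), 82.39867401123047)
tip pts 8 (array([ 0.5554605 , -0.14753729,  0.07355492]), array([-0.01709444, -0.00414447, -0.0040326 ]), array([-0.00246458,  0.00599929,  0.0034776 ]))
[[167.     251.      -2.4646  -1.7088   2.8266]
 [167.     252.      -4.7706  -4.1445   1.2907]
 [168.     251.      -3.2648   3.3069   3.0671]
 [168.     252.      -6.0774   3.6216   3.4776]
 [169.     251.      -3.0241   2.8681  -0.5656]
 [169.     252.      -6.0338   4.1959   0.5712]
 [170.     252.      -5.9415   4.5135  -2.5278]
 [171.     256.     -17.0944   5.9993  -4.0326]]Traceback (most recent call last):
  File "<stdin>", line 8, in <module>
    return _quantile_unchecked(
        a, q, axis, out, overwrite_input, method, keepdims, weights)
    return _ureduce(a,
                    func=_quantile_ureduce_func,
    ...<5 lines>...
                    overwrite_input=overwrite_input,
                    method=method)
    r = func(a, **kwargs)
    result = _quantile(arr,
                       quantiles=q,
    ...<2 lines>...
                       out=out,
                       weights=wgt)
    slices_having_nans = np.isnan(arr[-1, ...])
                                  ~~~^^^^^^^^^
IndexError: index -1 is out of bounds for axis 0 with size 0
```

```bash
python3 -m jog '[[[-4,1.7,0.5,0,0,0,5],[-8,1.7,0.5,0,0,0,5],[-11,1.7,0.5,0,0,0,5],[-11,1.7,0.5,0,0,0,5],[-11,1.7,0.5,0,0,0,5]]]' && python3 -m jog '[[[-1,0,0,0,0,0,5],[-2,0,0,0,0,0,5],[-3,0,0,0,0,0,5],[-3,0,0,0,0,0,5]]]' &&  python3 -m jog '[[[-1,0,0,0,0,0,5],[-2,0,0,0,0,0,5],[-2,0,0,0,0,0,5]]]'; python3 -c "
from h import *
s=ctrl.get_state();print(R.from_euler('z',7.8,degrees=True).apply(s['position']-[.5886,-.1527,0])*1000)"
```

```text
time: 7.9
position: [0.5148, -0.1427, 0.0559]
tool_rot: [-0.217, -3.134, 0.0]
ft_force: [-0.5, 0.6, -1.3]
grip_width: 0.181
grip_force: 45.0
time: 8.3
position: [0.5179, -0.143, 0.0561]
tool_rot: [0.217, 3.134, 0.0]
ft_force: [0.5, 0.3, -1.5]
grip_width: 0.174
grip_force: 45.0
time: 8.6
position: [0.52, -0.1433, 0.0561]
tool_rot: [0.217, 3.134, -0.0]
ft_force: [-0.0, 0.6, -1.8]
grip_width: 0.181
grip_force: 45.0
[-6.92834963e+01 -1.16437464e-02  5.60818640e+01]
```

```bash
python3 -m jog '[[[-1,0,0,0,0,0,5],[-2,0,0,0,0,0,5],[-2,0,0,0,0,0,5]]]' && python3 -m jog '[[[-1,0,0,0,0,0,5],[-2,0,0,0,0,0,5],[-2,0,0,0,0,0,5]]]'
```

```text
time: 8.9
position: [0.522, -0.1436, 0.0561]
tool_rot: [0.217, 3.134, -0.0]
ft_force: [-0.0, 0.2, -1.3]
grip_width: 0.18
grip_force: 45.0
time: 9.2
position: [0.5239, -0.1438, 0.0561]
tool_rot: [0.217, 3.134, -0.0]
ft_force: [-0.1, -0.6, -1.6]
grip_width: 0.18
grip_force: 45.0
```

```bash
cat > ck.py <<'E'
import sys
from h import *
F=ctrl.get_state()['ft_force']-np.array([0,.3,-1.4]); sys.exit(int(np.linalg.norm(F)>float(sys.argv[1])))
E
python3 -m jog '[[[-1,0,0,0,0,0,5],[-2,0,0,0,0,0,5],[-2,0,0,0,0,0,5]]]' && python3 ck.py 5 && python3 -m jog '[[[-1,0,0,0,0,0,5],[-2,0,0,0,0,0,5],[-2,0,0,0,0,0,5]]]' && python3 ck.py 5 && python3 -m jog '[[[-1,0,0,0,0,0,5],[-2,0,0,0,0,0,5],[-2,0,0,0,0,0,5]]]' && python3 ck.py 5 && python3 -m jog '[[[-1,0,0,0,0,0,5],[-2,0,0,0,0,0,5],[-2,0,0,0,0,0,5]]]'
```

```text
time: 9.5
position: [0.5259, -0.1441, 0.0561]
tool_rot: [0.217, 3.134, -0.0]
ft_force: [-1.5, 0.1, -2.0]
grip_width: 0.178
grip_force: 45.0
time: 9.8
position: [0.5279, -0.1444, 0.0561]
tool_rot: [0.216, 3.134, -0.0]
ft_force: [0.3, -0.3, -1.4]
grip_width: 0.175
grip_force: 45.0
time: 10.1
position: [0.5299, -0.1446, 0.0561]
tool_rot: [0.217, 3.134, 0.0]
ft_force: [-0.0, 0.1, -1.3]
grip_width: 0.177
grip_force: 45.0
time: 10.4
position: [0.5318, -0.145, 0.0561]
tool_rot: [0.217, 3.134, -0.0]
ft_force: [0.0, -0.3, -1.9]
grip_width: 0.177
grip_force: 45.0
```

```bash
python3 -m jog '[[[-0.5,0,0,0,0,0,5],[-1,0,0,0,0,0,5],[-1,0,0,0,0,0,5]]]' && python3 ck.py 4 && python3 -m jog '[[[-0.5,0,0,0,0,0,5],[-1,0,0,0,0,0,5],[-1,0,0,0,0,0,5]]]' && python3 ck.py 4 && python3 -m jog '[[[-0.5,0,0,0,0,0,5],[-1,0,0,0,0,0,5],[-1,0,0,0,0,0,5]]]' && python3 ck.py 4 && python3 -m jog '[[[-1,0,0,0,0,0,5],[-2,0,0,0,0,0,5],[-2,0,0,0,0,0,5]]]' && python3 ck.py 4 && python3 -m jog '[[[-1,0,0,0,0,0,5],[-2,0,0,0,0,0,5],[-2,0,0,0,0,0,5]]]'
```

```text
time: 10.7
position: [0.5327, -0.1451, 0.056]
tool_rot: [0.217, 3.134, 0.0]
ft_force: [0.6, 0.0, -1.2]
grip_width: 0.181
grip_force: 45.0
time: 11.0
position: [0.5337, -0.1452, 0.0561]
tool_rot: [0.217, 3.134, 0.0]
ft_force: [-0.1, -0.2, -2.1]
grip_width: 0.179
grip_force: 45.0
time: 11.3
position: [0.5347, -0.1454, 0.0561]
tool_rot: [0.217, 3.134, 0.0]
ft_force: [-0.4, -0.8, -1.7]
grip_width: 0.18
grip_force: 45.0
time: 11.6
position: [0.5368, -0.1456, 0.0561]
tool_rot: [0.216, 3.134, -0.0]
ft_force: [0.8, 0.0, -1.5]
grip_width: 0.18
grip_force: 45.0
time: 11.9
position: [0.5387, -0.1459, 0.0561]
tool_rot: [0.217, 3.134, 0.0]
ft_force: [-0.5, -0.6, -1.7]
grip_width: 0.177
grip_force: 45.0
```

```bash
M='x'; python3 -m jog '[[[-1,0,0,0,0,0,5],[-2,0,0,0,0,0,5],[-3,0,0,0,0,0,5],[-3,0,0,0,0,0,5]]]' && python3 ck.py 5 && python3 -m jog '[[[-1,0,0,0,0,0,5],[-2,0,0,0,0,0,5],[-3,0,0,0,0,0,5],[-3,0,0,0,0,0,5]]]' && python3 ck.py 5 && python3 -m jog '[[[-1,0,0,0,0,0,5],[-2,0,0,0,0,0,5],[-3,0,0,0,0,0,5],[-3,0,0,0,0,0,5]]]' && python3 ck.py 5 && python3 -m jog '[[[-1,0,0,0,0,0,5],[-2,0,0,0,0,0,5],[-3,0,0,0,0,0,5],[-3,0,0,0,0,0,5]]]' && python3 ck.py 5 && python3 -m jog '[[[-1,0,0,0,0,0,5],[-2,0,0,0,0,0,5],[-3,0,0,0,0,0,5],[-3,0,0,0,0,0,5]]]'; python3 ck.py 5 && python3 -m jog '[[[-1,0,0,0,0,0,5],[-2,0,0,0,0,0,5],[-3,0,0,0,0,0,5],[-3,0,0,0,0,0,5]]]'
```

```text
time: 12.3
position: [0.5417, -0.1463, 0.056]
tool_rot: [0.217, 3.134, 0.0]
ft_force: [-0.2, 0.1, -1.8]
grip_width: 0.181
grip_force: 45.0
time: 12.7
position: [0.5447, -0.1467, 0.0561]
tool_rot: [0.217, 3.134, 0.0]
ft_force: [-0.8, -0.6, -0.7]
grip_width: 0.178
grip_force: 45.0
time: 13.1
position: [0.5477, -0.1471, 0.056]
tool_rot: [0.217, 3.134, 0.0]
ft_force: [-0.2, 0.6, -2.0]
grip_width: 0.18
grip_force: 45.0
time: 13.5
position: [0.5507, -0.1476, 0.0561]
tool_rot: [0.217, 3.134, 0.0]
ft_force: [0.4, 0.9, -1.6]
grip_width: 0.179
grip_force: 45.0
time: 13.9
position: [0.5536, -0.148, 0.056]
tool_rot: [0.217, 3.134, 0.0]
ft_force: [-0.7, 0.2, -2.0]
grip_width: 0.178
grip_force: 45.0
time: 14.3
position: [0.5566, -0.1484, 0.0561]
tool_rot: [0.217, 3.134, 0.0]
ft_force: [0.0, 0.8, -1.5]
grip_width: 0.181
grip_force: 45.0
```

```bash
python3 -m jog '[[[-1,0,0,0,0,0,5],[-2,0,0,0,0,0,5],[-2,0,0,0,0,0,5]]]' && python3 ck.py 4 && python3 -m jog '[[[-0.5,0,0,0,0,0,5],[-1,0,0,0,0,0,5],[-1,0,0,0,0,0,5]]]' && python3 ck.py 4 && python3 -m jog '[[[-0.5,0,0,0,0,0,5],[-0.5,0,0,0,0,0,5]]]' && python3 ck.py 4 && python3 -m jog '[[[-0.5,0,0,0,0,0,5],[-0.5,0,0,0,0,0,5]]]' && python3 ck.py 4 && python3 -m jog '[[[-0.5,0,0,0,0,0,5],[-0.5,0,0,0,0,0,5]]]'
```

```text
time: 14.6
position: [0.5585, -0.1487, 0.0561]
tool_rot: [0.217, 3.134, -0.0]
ft_force: [-0.5, 0.1, -1.6]
grip_width: 0.18
grip_force: 45.0
time: 14.9
position: [0.5595, -0.1488, 0.0561]
tool_rot: [0.217, 3.134, 0.0]
ft_force: [0.1, 0.3, -1.5]
grip_width: 0.179
grip_force: 45.0
time: 15.1
position: [0.56, -0.1488, 0.0561]
tool_rot: [0.217, 3.134, 0.0]
ft_force: [-0.1, -0.2, -2.0]
grip_width: 0.181
grip_force: 45.0
time: 15.3
position: [0.5601, -0.1489, 0.056]
tool_rot: [-0.217, -3.134, -0.0]
ft_force: [-1.0, 0.1, -0.6]
grip_width: 0.179
grip_force: 45.0
time: 15.5
position: [0.5602, -0.1489, 0.0559]
tool_rot: [-0.217, -3.133, -0.001]
ft_force: [-3.4, 0.2, -0.2]
grip_width: 0.18
grip_force: 45.0
```

```bash
python3 -m jog '[[[-0.5,0,0,0,0,0,5],[-0.5,0,0,0,0,0,5],[-0.5,0,0,0,0,0,5]]]' && python3 ck.py 9 && python3 -m jog '[[[-0.4,0,0,0,0,0,5],[-0.4,0,0,0,0,0,5],[-0.4,0,0,0,0,0,5]]]'
```

```text
time: 15.8
position: [0.5602, -0.1489, 0.0557]
tool_rot: [-0.217, -3.132, -0.001]
ft_force: [-5.7, 0.0, -0.1]
grip_width: 0.177
grip_force: 45.0
time: 16.1
position: [0.5602, -0.1489, 0.0556]
tool_rot: [-0.217, -3.131, -0.001]
ft_force: [-5.6, 0.1, 0.9]
grip_width: 0.18
grip_force: 45.0
```

```bash
python3 -m jog '[[[0.8,0,0,0,0,0,5],[0.8,0,0,0,0,0,45],[0.8,0,0,0,0,0,45],[0.8,0,0,0,0,0,45],[0.8,0,0,0,0,0,45],[0.8,0,0,0,0,0,45],[0.8,0,0,0,0,0,45],[0.8,0,0,0,0,0,45]]]' && python3 -m jog '[[[0,0,-10,0,0,0,45],[0,0,-30,0,0,0,45],[0,0,-60,0,0,0,45],[0,0,-100,0,0,0,40],[0,0,-130,0,0,0,20],[0,0,-130,0,0,0,0],[0,0,-130,0,0,0,0],[0,0,-130,0,0,0,0]]]' && python3 - <<'E'
from h import *
d=cam('wrist');save(d,'wr4',s=1.4);e=cam('side')
im=cv2.resize(e['image'][130:215,185:295],None,fx=6.5,fy=6.5,interpolation=cv2.INTER_CUBIC)
cv2.imwrite('pics/side2.png',im[...,::-1])
E
```

```text
time: 16.9
position: [0.5611, -0.149, 0.0561]
tool_rot: [0.217, 3.134, 0.0]
ft_force: [0.1, -0.6, 0.3]
grip_width: 0.517
grip_force: 0.0
time: 17.7
position: [0.5602, -0.1488, 0.1851]
tool_rot: [-0.217, -3.132, -0.001]
ft_force: [-0.5, -0.0, -0.2]
grip_width: 0.184
grip_force: 0.0
```

View pics/wr4.png

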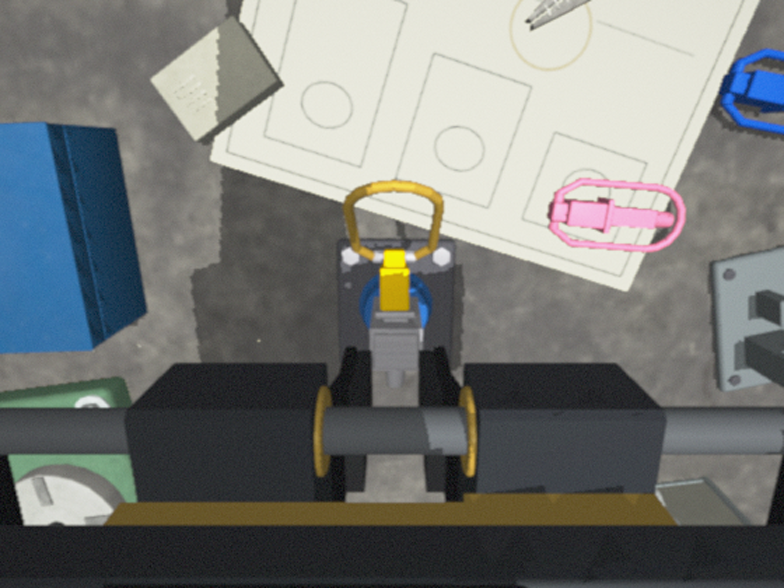

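The collar is against the shaft at (395,318), the tip emerges at (395,380), and the ring leans back with its end at (394,186). Next I measure the ring angle.

```bash
python3 - <<'E'
from h import *
d=load('wrist');Rs=R.from_euler('z',-7.8,degrees=True);O=np.array([.5886,-.1527,0])+Rs.apply([-.012,0,.0725])
print('origin',O)
for n,u,v in(('ring end',394,187),('ringL',352,215),('ringR',437,215),('collar',395,317),('head',395,290)):
    for du in(0,):
        L=Rs.inv().apply(back(d,u/1.4,v/1.4)-O)*1000;print(n,L,'theta',np.degrees(np.arctan2(L[2],L[0]+33)),np.hypot(L[2],L[0]+33))
s=ctrl.get_state();print(Rs.inv().apply(s['position']-O)*1000,s['grip_width'],s['joint_positions'])
E
```

```text
origin [ 0.57671103 -0.15107141  0.0725    ]
ring end [-7.64827298e+01  4.18394180e-02  6.68936781e+01] theta 123.02497490740681 79.78415856649285
ringL [-62.75766568 -18.66953725  45.88351094] theta 122.96535041210576 54.68834649686816
ringR [-62.6865829   19.12602604  45.70396345] theta 123.00536255037055 54.499041082069596
collar [-2.79086075  0.40909897  9.47997632] theta 17.42245887759858 31.66168102310376
head [-17.76145536   0.42612572   8.43176038] theta 28.956543099795017 17.415735006653218
[-1.67884705e+01  2.02927473e-02  1.12158590e+02] 0.09010132550218002 [-0.24075797  0.20720207  0.52091721  1.6990637  -0.10711432  1.26633371
  1.7361612 ]
```

Plan: push the ring over with the closed fingers' front face down to about 60°, then press down with the fingertips, slightly tilted, following the arc.

```bash
python3 -m jog '[[[40,0,-5,0,0,0,0],[80,0,-5,0,0,0,0],[80,0,15,0,0,0,0],[80,0,40,0,0,0,0],[80,0,52,0,0,0,0],[80,0,52,0,0,0,0],[80,0,52,0,0,0,0],[80,0,52,0,0,0,0]]]' && python3 -m jog '[[[-4,0,0,0,0,0,0],[-7,0,-1,0,0,0,0],[-12,0,-3.5,0,0,0,0],[-17,0,-6.3,0,0,0,0],[-24,0,-9,0,0,0,0],[-31,0,-11,0,0,0,0],[-38,0,-13,0,0,0,0],[-38,0,-13,0,0,0,0]]]' && python3 - <<'E'
from h import *
Rs=R.from_euler('z',-7.8,degrees=True);O=np.array([.5886,-.1527,0])+Rs.apply([-.012,0,.0725])
s=ctrl.get_state();print(Rs.inv().apply(s['position']-O)*1000,s['ft_force'])
d=cam('wrist');save(d,'wr5',s=1.4)
E
```

```text
time: 18.6
position: [0.4826, -0.1383, 0.1349]
tool_rot: [0.217, 3.133, -0.001]
ft_force: [-0.5, 1.4, 1.0]
grip_width: 0.001
grip_force: 0.0
time: 19.4
position: [0.5206, -0.1434, 0.1473]
tool_rot: [0.216, 3.133, -0.001]
ft_force: [-0.8, -0.5, -0.9]
grip_width: 0.004
grip_force: 0.2
[-5.66360272e+01  9.37579995e-03  7.47859261e+01] [-0.7979876  -0.4559145  -0.90328872]
```

View pics/wr5.png

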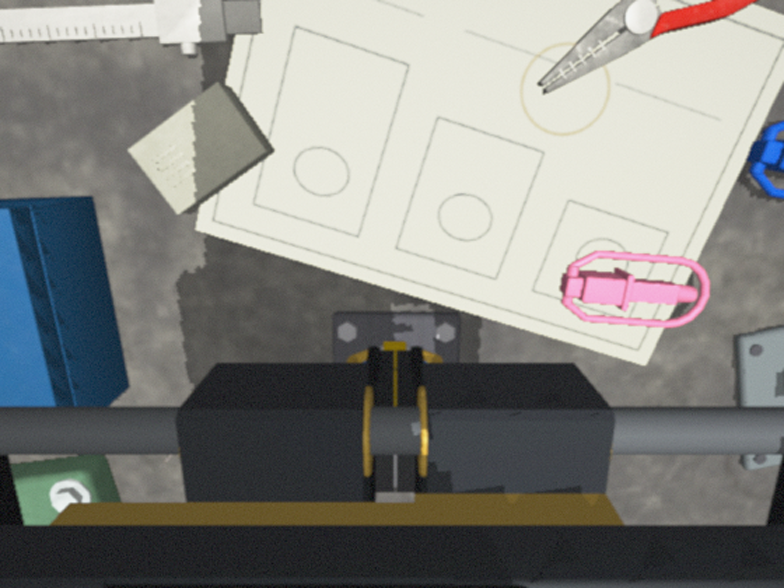

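The ring's legs show at (360,355) and (430,355), ahead of the fingers, so it is being pushed. Continue to about 60°.

```bash
python3 -m jog '[[[-7,0,-0.7,0,0,0,0],[-14,0,-1,0,0,0,0],[-21,0,-0.7,0,0,0,0],[-28,0,0,0,0,0,0],[-35,0,2,0,0,0,0],[-42,0,4,0,0,0,0],[-49,0,7,0,0,0,0],[-55,0,10,0,0,0,0],[-55,0,10,0,0,0,0]]]' && python3 - <<'E'
from h import *
Rs=R.from_euler('z',-7.8,degrees=True);O=np.array([.5886,-.1527,0])+Rs.apply([-.012,0,.0725])
s=ctrl.get_state();print(Rs.inv().apply(s['position']-O)*1000,s['ft_force'])
for n in('side','top'):
    d=cam(n);P=cloud(d);L=Rs.inv().apply(P.reshape(-1,3)-O).reshape(P.shape)*1000
    hsv=cv2.cvtColor(d['image'],cv2.COLOR_RGB2HSV).astype(int)
    m=(hsv[...,0]>12)&(hsv[...,0]<32)&(hsv[...,1]>110)&(abs(L[...,1])<28)&(L[...,0]>-35)&(L[...,0]<70)&(L[...,2]>5)&(L[...,2]<95)&(d['depth']>0)
    q=L[m];print(n,len(q));print(q[np.argsort(-q[:,2])][:25:2].round(0).tolist())
E
```

```text
time: 20.35
position: [0.5742, -0.1508, 0.1362]
tool_rot: [-0.216, -3.133, 0.0]
ft_force: [-1.5, 0.2, -0.3]
grip_width: 0.004
grip_force: 0.2
[-2.51173463e+00 -2.41048942e-02  6.37373789e+01] [-1.48954156  0.19309802 -0.29096231]
side 105
[[6.0, 7.0, 75.0], [9.0, 10.0, 68.0], [10.0, 4.0, 67.0], [7.0, 7.0, 66.0], [8.0, 13.0, 64.0], [5.0, 17.0, 60.0], [4.0, 22.0, 58.0], [2.0, 24.0, 56.0], [-0.0, 20.0, 53.0], [-3.0, 24.0, 50.0], [-0.0, 23.0, 49.0], [-5.0, 22.0, 46.0], [-4.0, -18.0, 44.0]]
top 0
[]
```

```bash
python3 - <<'E'
from h import *
Rs=R.from_euler('z',-7.8,degrees=True);O=np.array([.5886,-.1527,0])+Rs.apply([-.012,0,.0725])
print('z axis pin frame tilt30',Rs.inv().apply(tgt(-7.8,30).apply([0,0,1])))
w=lambda x,z:O+Rs.apply([x/1000,0,z/1000])
for x,z,t in((-12,66,0),(-12,95,15),(3,95,30),(7,80.4,30)):print(go(w(x,z),tgt(-7.8,t)))
def pose(th,g):
    p=th/2;z=np.array([np.sin(np.radians(p)),-np.cos(np.radians(p))]);f=np.array([-z[1],z[0]])
    e=np.array([-33+82*np.cos(np.radians(th)),82*np.sin(np.radians(th))]);q=e-(2.5+g)*z+4*f
    return w(*q),tgt(-7.8,p)
def rel(a,b): return np.round(a[1].inv().apply(b[0]-a[0])*1000,1),np.round(np.degrees((a[1].inv()*b[1]).as_rotvec()),1)
A=(w(7.2,80.4),tgt(-7.8,30))
for th in range(60,24,-4):print(th,*rel(A,pose(th,0)))
B=pose(28,0);print('from 28')
for th in range(24,-6,-4):print(th,*rel(B,pose(th,0)))
E
```

```text
z axis pin frame tilt30 [ 5.00000000e-01 -5.41377000e-18 -8.66025404e-01]
(array([ 9.2,  0.2, -1.6]), array([-0.01, -0.01, -0.12]))
(array([  9.2,   0.2, -30.6]), array([ -0.02, -15.01,  -0.11]))
(array([ -5.8,   0.2, -30.6]), array([ -0.04, -30.01,  -0.11]))
(array([ -9.8,   0.2, -16. ]), array([ -0.04, -30.01,  -0.11]))
60 [ 0. -0.  6.] [0. 0. 0.]
56 [-2.8 -0.  11.2] [0. 2. 0.]
52 [-5.2 -0.  16.6] [0. 4. 0.]
48 [-7.2  0.  22.1] [0. 6. 0.]
44 [-8.9  0.  27.8] [ 0.  8. -0.]
40 [-10.1  -0.   33.5] [ 0. 10.  0.]
36 [-11.   -0.   39.3] [ 0. 12. -0.]
32 [-11.4  -0.   45.2] [ 0. 14.  0.]
28 [-11.5  -0.   51.1] [ 0. 16.  0.]
from 28
24 [-1.3 -0.   5.7] [0. 2. 0.]
20 [-2.2  0.  11.6] [0. 4. 0.]
16 [-2.6 -0.  17.4] [0. 6. 0.]
12 [-2.7 -0.  23.3] [0. 8. 0.]
8 [-2.4  0.  29.1] [ 0. 10.  0.]
4 [-1.6  0.  35. ] [ 0. 12.  0.]
0 [-0.5  0.  40.7] [ 0. 14. -0.]
-4 [ 1.  -0.  46.4] [ 0. 16.  0.]
```

Reposition above the ring end and tilt 30°.

```bash
python3 -m jog '[[[9,0,-1,0,0,0,0],[9,0,-15,0,-5,0,0],[9,0,-32,0,-12,0,0],[2,0,-34,0,-20,0,0],[-6,0,-31,0,-28,0,0],[-8,0,-24,0,-30,0,0],[-9.8,0,-16,0,-30,0,0],[-9.8,0,-16,0,-30,0,0],[-9.8,0,-16,0,-30,0,0],[-9.8,0,-16,0,-30,0,0]]]' && python3 -m jog '[[[0,0,3,0,0,0,0],[0,0,6,0,0,0,0],[-2.8,0,11,0,2,0,0],[-5.2,0,16.6,0,4,0,0],[-7.2,0,22,0,6,0,0],[-7.2,0,22,0,6,0,0]]]' && python3 - <<'E'
from h import *
Rs=R.from_euler('z',-7.8,degrees=True);O=np.array([.5886,-.1527,0])+Rs.apply([-.012,0,.0725])
s=ctrl.get_state();print(Rs.inv().apply(s['position']-O)*1000,s['ft_force'])
d=cam('side');P=cloud(d);L=Rs.inv().apply(P.reshape(-1,3)-O).reshape(P.shape)*1000
hsv=cv2.cvtColor(d['image'],cv2.COLOR_RGB2HSV).astype(int)
m=(hsv[...,0]>12)&(hsv[...,0]<32)&(hsv[...,1]>110)&(abs(L[...,1])<28)&(L[...,0]>-35)&(L[...,0]<70)&(L[...,2]>5)&(L[...,2]<95)&(d['depth']>0)
q=L[m];print(q[np.argsort(-q[:,2])][:25:2].round(0).tolist())
E
```

```text
time: 21.45
position: [0.5846, -0.1524, 0.1539]
tool_rot: [0.18, 2.612, -0.049]
ft_force: [-0.0, -1.2, 0.0]
grip_width: 0.005
grip_force: 0.0
time: 22.05
position: [0.6022, -0.1546, 0.1378]
tool_rot: [0.187, 2.717, -0.041]
ft_force: [0.9, 0.2, 0.7]
grip_width: 0.006
grip_force: 0.4
[25.72275838 -0.0748013  65.25733361] [0.91693846 0.17291815 0.66510815]
[[12.0, 7.0, 69.0], [18.0, 8.0, 60.0], [14.0, 14.0, 58.0], [13.0, 17.0, 56.0], [13.0, -9.0, 56.0], [13.0, 18.0, 54.0], [11.0, -14.0, 53.0], [11.0, 20.0, 50.0], [5.0, 21.0, 48.0], [4.0, -18.0, 47.0], [7.0, -20.0, 46.0], [3.0, 22.0, 45.0], [5.0, -20.0, 43.0]]
```

```bash
python3 - <<'E'
from h import *
Rs=R.from_euler('z',-7.8,degrees=True);O=np.array([.5886,-.1527,0])+Rs.apply([-.012,0,.0725])
w=lambda x,z:O+Rs.apply([x/1000,0,z/1000])
def pose(th,g=0):
    p=max(th,0)/2;z=np.array([np.sin(np.radians(p)),-np.cos(np.radians(p))]);f=np.array([-z[1],z[0]])
    e=np.array([-33+82*np.cos(np.radians(th)),82*np.sin(np.radians(th))]);q=e-(2.5+g)*z+4*f
    return w(*q),tgt(-7.8,p)
for th in range(44,10,-4):print(th,*go(*pose(th)))
E
```

```text
44 [-1.8  0.3  5.4] [-0.09  2.02 -0.08]
40 [-3.7  0.3 11. ] [-0.09  4.02 -0.08]
36 [-5.1  0.3 16.7] [-0.09  6.02 -0.08]
32 [-6.2  0.3 22.5] [-0.09  8.02 -0.08]
28 [-6.8  0.3 28.3] [-0.09 10.02 -0.08]
24 [-7.1  0.4 34.2] [-0.08 12.02 -0.08]
20 [-7.   0.4 40.1] [-0.08 14.02 -0.09]
16 [-6.4  0.4 45.9] [-0.08 16.02 -0.09]
12 [-5.4  0.4 51.7] [-0.08 18.02 -0.09]
```

```bash
python3 -m jog '[[[-1.8,0,5.4,0,2,0,0],[-3.7,0,11,0,4,0,0],[-5.1,0,16.7,0,6,0,0],[-6.2,0,22.5,0,8,0,0],[-6.8,0,28.3,0,10,0,0],[-7.1,0,34.2,0,12,0,0],[-7,0,40.1,0,14,0,0],[-7,0,40.1,0,14,0,0]]]' && python3 - <<'E'
from h import *
Rs=R.from_euler('z',-7.8,degrees=True);O=np.array([.5886,-.1527,0])+Rs.apply([-.012,0,.0725])
w=lambda x,z:O+Rs.apply([x/1000,0,z/1000])
s=ctrl.get_state();print(Rs.inv().apply(s['position']-O)*1000,s['ft_force'])
for th in range(16,-6,-2):
    z=82*np.sin(np.radians(th))+2.5;x=-33+82*np.cos(np.radians(th))+4.5
    print(th,*go(w(x,z),tgt(-7.8,max(0,th/2))))
E
```

```text
time: 22.9
position: [0.6233, -0.1576, 0.103]
tool_rot: [0.204, 2.961, -0.019]
ft_force: [-0.6, 0.5, 1.1]
grip_width: 0.004
grip_force: 0.2
[47.00692585 -0.11254604 30.50075099] [-0.60847285  0.45151746  1.1370418 ]
16 [-2.3  0.1  5.9] [-0.05  1.96 -0.08]
14 [-2.6  0.1  8.7] [-0.05  2.96 -0.09]
12 [-2.7  0.1 11.6] [-0.05  3.96 -0.09]
10 [-2.8  0.1 14.5] [-0.05  4.96 -0.09]
8 [-2.7  0.1 17.3] [-0.05  5.96 -0.09]
6 [-2.6  0.1 20.2] [-0.05  6.96 -0.09]
4 [-2.3  0.1 23. ] [-0.05  7.96 -0.09]
2 [-2.   0.1 25.9] [-0.05  8.96 -0.09]
0 [-1.6  0.1 28.7] [-0.04  9.96 -0.09]
-2 [-1.   0.1 31.5] [-0.04  9.96 -0.09]
-4 [-0.4  0.1 34.3] [-0.04  9.96 -0.09]
```

```bash
python3 -m jog '[[[-2.3,0,5.9,0,2,0,0],[-2.7,0,11.6,0,4,0,0],[-2.7,0,17.3,0,6,0,0],[-2.5,0,23,0,8,0,0],[-2.2,0,23.5,0,10,0,0],[-2.2,0,23.5,0,10,0,0]]]' && python3 -m jog '[[[0,0,1,0,0,0,0],[0,0,2,0,0,0,0],[0,0,2,0,0,0,0]]]' && python3 ck.py 5 && python3 -m jog '[[[0,0,1,0,0,0,0],[0,0,2,0,0,0,0],[0,0,2,0,0,0,0]]]' && python3 ck.py 5 && python3 -m jog '[[[0,0,1,0,0,0,0],[0,0,1,0,0,0,0]]]' && python3 ck.py 5 && python3 -m jog '[[[0,0,1,0,0,0,0],[0,0,1,0,0,0,0]]]'; python3 ck.py 5 && python3 -m jog '[[[0,0,1,0,0,0,0],[0,0,1,0,0,0,0]]]'; python3 - <<'E'
from h import *
Rs=R.from_euler('z',-7.8,degrees=True);O=np.array([.5886,-.1527,0])+Rs.apply([-.012,0,.0725])
s=ctrl.get_state();print(Rs.inv().apply(s['position']-O)*1000,s['ft_force'])
E
```

```text
time: 23.5
position: [0.6293, -0.1585, 0.0807]
tool_rot: [0.216, 3.134, -0.001]
ft_force: [-0.9, 0.3, -0.3]
grip_width: 0.004
grip_force: 0.1
time: 23.8
position: [0.6289, -0.1585, 0.0793]
tool_rot: [0.217, 3.133, 0.0]
ft_force: [-0.2, 0.2, 0.5]
grip_width: 0.005
grip_force: 0.2
time: 24.1
position: [0.6292, -0.1585, 0.0769]
tool_rot: [-0.217, -3.134, -0.0]
ft_force: [0.1, 1.3, 0.6]
grip_width: 0.006
grip_force: 0.2
time: 24.3
position: [0.6292, -0.1585, 0.0759]
tool_rot: [-0.217, -3.134, -0.0]
ft_force: [0.7, -0.2, 0.9]
grip_width: 0.006
grip_force: 0.2
time: 24.5
position: [0.6293, -0.1585, 0.0749]
tool_rot: [0.217, 3.134, 0.0]
ft_force: [0.1, 0.3, 1.0]
grip_width: 0.004
grip_force: 0.2
time: 24.7
position: [0.6294, -0.1585, 0.074]
tool_rot: [0.217, 3.134, 0.0]
ft_force: [-0.1, 0.4, 1.3]
grip_width: 0.006
grip_force: 0.2
[53.17598511 -0.1676033   1.47348156] [-0.11786355  0.40876095  1.28331882]
```

```bash
python3 -m jog '[[[0,0,0.5,0,0,0,0],[0,0,0.5,0,0,0,0]]]' && python3 ck.py 5 && python3 -m jog '[[[0,0,0.5,0,0,0,0],[0,0,0.5,0,0,0,0]]]'; python3 ck.py 5 && python3 -m jog '[[[0,0,0.5,0,0,0,0],[0,0,0.5,0,0,0,0]]]'; python3 ck.py 5 && python3 -m jog '[[[0,0,0.5,0,0,0,0],[0,0,0.5,0,0,0,0]]]'; python3 ck.py 5 && python3 -m jog '[[[0,0,0.5,0,0,0,0],[0,0,0.5,0,0,0,0]]]'; python3 ck.py 5 && python3 -m jog '[[[0,0,0.5,0,0,0,0],[0,0,0.5,0,0,0,0]]]'
```

```text
time: 24.9
position: [0.6294, -0.1585, 0.0736]
tool_rot: [0.217, 3.134, 0.0]
ft_force: [0.2, 0.4, 0.6]
grip_width: 0.005
grip_force: 0.2
time: 25.1
position: [0.6294, -0.1585, 0.0732]
tool_rot: [0.216, 3.134, 0.0]
ft_force: [0.5, -0.6, 1.1]
grip_width: 0.007
grip_force: 0.7
time: 25.3
position: [0.6295, -0.1585, 0.0728]
tool_rot: [0.217, 3.134, 0.0]
ft_force: [-0.4, -0.6, 1.4]
grip_width: 0.004
grip_force: 1.0
time: 25.5
position: [0.6296, -0.1585, 0.0724]
tool_rot: [0.217, 3.134, 0.0]
ft_force: [-0.8, -0.0, 3.9]
grip_width: 0.005
grip_force: 1.8
```

```bash
python3 -m jog '[[[0,0,0.5,0,0,0,0],[0,0,0.5,0,0,0,0],[0,0,0.5,0,0,0,0]]]'; python3 ck.py 8 && python3 -m jog '[[[0,0,0.5,0,0,0,0],[0,0,0.5,0,0,0,0],[0,0,0.5,0,0,0,0]]]'; python3 -m jog '[[[0,0,-10,0,0,0,0],[0,0,-40,0,0,0,0],[0,0,-80,0,0,0,0],[40,0,-120,0,0,0,0],[40,0,-150,0,0,0,0],[40,0,-150,0,0,0,0],[40,0,-150,0,0,0,0]]]' && python3 - <<'E'
from h import *
Rs=R.from_euler('z',-7.8,degrees=True);O=np.array([.5886,-.1527,0])+Rs.apply([-.012,0,.0725])
d=cam('side');b=cam('wrist')
im=cv2.resize(d['image'][145:205,195:285],None,fx=8,fy=8,interpolation=cv2.INTER_CUBIC)[...,::-1];cv2.imwrite('pics/side3.png',im)
P=cloud(d);L=Rs.inv().apply(P.reshape(-1,3)-O).reshape(P.shape)*1000
hsv=cv2.cvtColor(d['image'],cv2.COLOR_RGB2HSV).astype(int)
m=(hsv[...,0]>12)&(hsv[...,0]<32)&(hsv[...,1]>90)&(abs(L[...,1])<28)&(L[...,0]>-35)&(L[...,0]<70)&(abs(L[...,2])<40)&(d['depth']>0)
q=L[m];print(q[np.argsort(-q[:,0])][:60:3].round(0).tolist())
E
```

```text
time: 25.8
position: [0.6296, -0.1585, 0.0721]
tool_rot: [0.217, 3.133, 0.0]
ft_force: [-1.0, 0.7, 6.5]
grip_width: 0.007
grip_force: 2.7
time: 26.1
position: [0.6296, -0.1585, 0.0719]
tool_rot: [0.217, 3.133, 0.001]
ft_force: [-1.6, 0.7, 7.3]
grip_width: 0.002
grip_force: 3.4
time: 26.8
position: [0.5899, -0.153, 0.2219]
tool_rot: [0.216, 3.132, 0.001]
ft_force: [-0.9, -0.4, -0.8]
grip_width: 0.002
grip_force: 0.0
[[45.0, -1.0, 4.0], [43.0, 10.0, 5.0], [42.0, 2.0, 3.0], [41.0, 6.0, 3.0], [39.0, -11.0, 1.0], [37.0, -15.0, 1.0], [35.0, -18.0, 3.0], [33.0, 21.0, 0.0], [30.0, 22.0, 1.0], [29.0, -19.0, 3.0], [25.0, 20.0, 0.0], [22.0, 23.0, -0.0], [16.0, 21.0, 2.0], [13.0, 22.0, 3.0], [8.0, 11.0, -12.0], [6.0, 20.0, -2.0], [0.0, 21.0, -0.0], [-3.0, 23.0, -2.0], [-7.0, 18.0, -2.0], [-8.0, 7.0, -3.0]]
```

View pics/side3.png

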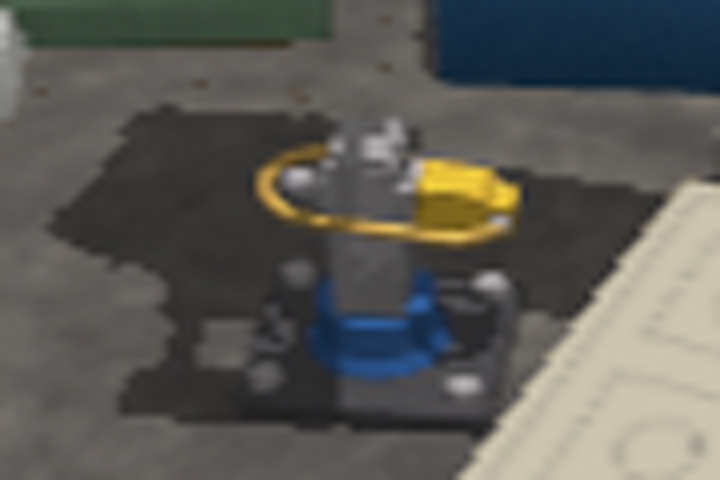

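The picture shows the ring closed round the tip, end at (260,185), and the collar at the shaft at (412,175). No more views are left, so I check the seating numerically from the wrist depth.

```bash
python3 - <<'E'
from h import *
np.set_printoptions(suppress=True,precision=1,linewidth=150)
Rs=R.from_euler('z',-7.8,degrees=True);O=np.array([.5886,-.1527,0])+Rs.apply([-.012,0,.0725])
d=load('wrist');P=cloud(d);L=Rs.inv().apply(P.reshape(-1,3)-O).reshape(P.shape)*1000
m=(abs(L[...,1]-.4)<3)&(L[...,0]>-45)&(L[...,0]<60)&(abs(L[...,2])<35)&(d['depth']>0)
q=L[m]
hsv=cv2.cvtColor(d['image'],cv2.COLOR_RGB2HSV)[m]
rows=np.argwhere(m)[:,0]
for r in np.unique(rows):
    k=rows==r;print(r,np.median(q[k],0),np.median(hsv[k],0),k.sum())
E
```

```text
136 [-37.5   0.5   1.4] [ 29. 252. 246.] 7
137 [-36.7   0.5   2.2] [ 30. 246. 246.] 7
138 [-35.9   0.5   2. ] [ 30. 245. 246.] 7
139 [-35.1   0.5   2.5] [ 30. 245. 245.] 7
140 [-34.3   0.5   1.8] [ 30. 245. 245.] 7
141 [-33.5   0.5   2.8] [ 30. 245. 245.] 7
142 [-32.7   0.5   2.4] [ 30. 245. 245.] 7
143 [-31.8   0.5   2. ] [ 30. 245. 245.] 7
144 [-31.    0.5   2.2] [ 30. 245. 245.] 7
145 [-30.3   0.5   3. ] [ 29. 245. 244.] 7
146 [-29.5   0.5   3. ] [ 28. 244. 240.] 7
147 [-29.    0.4   6.5] [ 29. 245. 244.] 7
148 [-28.2   0.4   6.4] [ 30. 245. 245.] 7
149 [-27.5   0.4   7.1] [ 30. 245. 246.] 7
150 [-26.6   0.4   6.7] [ 30. 245. 246.] 7
151 [-25.8   0.4   6.8] [ 30. 245. 246.] 7
152 [-25.    0.4   7.3] [ 30. 245. 246.] 7
153 [-24.2   0.4   7.5] [ 30. 245. 246.] 7
154 [-23.4   0.4   7.3] [ 30. 245. 246.] 7
155 [-22.6   0.4   7.2] [ 30. 245. 246.] 7
156 [-21.8   0.4   7.7] [ 30. 245. 246.] 7
157 [-21.    0.4   8. ] [ 30. 245. 245.] 7
158 [-20.2   0.4   7.9] [ 30. 245. 245.] 7
159 [-19.4   0.4   8.4] [ 30. 245. 245.] 7
160 [-18.5   0.4   8. ] [ 30. 245. 245.] 7
161 [-17.7   0.4   7.8] [
[... 2224 characters left out ...]
120.   4. 130.] 7
217 [31.2  0.4  6. ] [128.   6. 134.] 7
218 [32.   0.4  6.6] [130.   5. 153.] 7
219 [32.9  0.4  6.7] [126.   6. 192.] 7
220 [33.9  0.4  6.3] [132.   7. 211.] 7
221 [34.7  0.4  6.6] [130.   5. 212.] 7
222 [35.7  0.4  6.3] [120.   6. 211.] 7
223 [36.6  0.4  6.3] [120.   5. 210.] 7
224 [37.7  0.4  5.9] [128.   5. 211.] 7
225 [38.5  0.4  6.2] [120.   4. 211.] 7
226 [39.3  0.4  6.6] [120.   5. 205.] 7
227 [40.5  0.4  5.7] [120.   4. 182.] 7
231 [45.2  0.8  2.9] [ 20.5 133.  165.5] 6
232 [45.8  0.4  3.8] [ 22. 170. 224.] 7
233 [46.6  0.4  4.3] [ 26. 170. 242.] 7
234 [47.5  0.4  4.4] [ 27. 164. 245.] 7
235 [48.2  0.4  5. ] [ 24. 169. 236.] 7
236 [49.4  0.4  4.3] [ 20. 147. 196.] 7
```

The pin droops about 3.5° (clearance), leaving roughly a 1–1.5 mm gap at the top of the collar. I nudge the pin home gently from behind with closed fingers.

```bash
python3 -m jog '[[[35,0,0,0,0,0,0],[70,0,20,0,0,0,0],[70,0,60,0,0,0,0],[70,0,100,0,0,0,0],[70,0,135,0,0,0,0],[70,0,152,0,0,0,0],[70,0,152,0,0,0,0],[70,0,152,0,0,0,0],[70,0,152,0,0,0,0]]]' && python3 -m jog '[[[-2,0,0,0,0,0,0],[-4,0,0,0,0,0,0],[-4,0,0,0,0,0,0]]]' && python3 ck.py 5 && python3 -m jog '[[[-1,0,0,0,0,0,0],[-2,0,0,0,0,0,0],[-2,0,0,0,0,0,0]]]' && python3 ck.py 5 && python3 -m jog '[[[-1,0,0,0,0,0,0],[-2,0,0,0,0,0,0],[-2,0,0,0,0,0,0]]]' ; python3 - <<'E'
from h import *
Rs=R.from_euler('z',-7.8,degrees=True);O=np.array([.5886,-.1527,0])+Rs.apply([-.012,0,.0725])
s=ctrl.get_state();print(Rs.inv().apply(s['position']-O)*1000,s['ft_force'])
E
```

```text
time: 27.8
position: [0.5212, -0.1437, 0.0699]
tool_rot: [0.217, 3.133, -0.0]
ft_force: [0.3, -0.2, 0.5]
grip_width: 0.005
grip_force: 0.0
time: 28.1
position: [0.5251, -0.1439, 0.0697]
tool_rot: [0.216, 3.133, 0.0]
ft_force: [-0.3, 0.2, -0.3]
grip_width: 0.008
grip_force: 0.0
time: 28.4
position: [0.5264, -0.1442, 0.0691]
tool_rot: [0.217, 3.134, 0.0]
ft_force: [-0.0, -0.4, -0.7]
grip_width: 0.005
grip_force: 0.0
time: 28.7
position: [0.5277, -0.1443, 0.0688]
tool_rot: [-0.216, -3.133, -0.0]
ft_force: [-1.7, 0.8, 0.0]
grip_width: 0.007
grip_force: 1.1
[-4.94784108e+01  1.32284549e-02 -3.69492531e+00] [-1.69725754  0.76685259  0.04067329]
```

```bash
python3 -m jog '[[[-0.5,0,0,0,0,0,0],[-1,0,0,0,0,0,0],[-1,0,0,0,0,0,0]]]' && python3 ck.py 7 && python3 -m jog '[[[-0.5,0,0,0,0,0,0],[-1,0,0,0,0,0,0],[-1,0,0,0,0,0,0]]]' && python3 ck.py 7 && python3 -m jog '[[[-0.5,0,0,0,0,0,0],[-0.5,0,0,0,0,0,0]]]' && python3 ck.py 7 && python3 -m jog '[[[-0.5,0,0,0,0,0,0],[-0.5,0,0,0,0,0,0]]]';  python3 ck.py 7 && python3 -m jog '[[[-0.5,0,0,0,0,0,0],[-0.5,0,0,0,0,0,0]]]'
```

```text
time: 29.0
position: [0.5281, -0.1444, 0.0686]
tool_rot: [-0.216, -3.131, -0.001]
ft_force: [-5.1, 1.1, 1.3]
grip_width: 0.009
grip_force: 2.7
time: 29.3
position: [0.5283, -0.1444, 0.0685]
tool_rot: [-0.217, -3.13, -0.001]
ft_force: [-7.3, 1.1, 2.4]
grip_width: 0.001
grip_force: 3.7
```

```bash
python3 -m jog '[[[3,0,0,0,0,0,0],[12,0,0,0,0,0,0],[25,0,-20,0,0,0,0],[25,0,-60,0,0,0,0],[25,0,-105,0,0,0,0],[-20,0,-150,0,0,0,0],[-60,0,-150,0,0,0,0],[-62,0,-150,0,0,0,0],[-62,0,-150,0,0,0,0],[-62,0,-150,0,0,0,0]]]' && python3 - <<'E'
from h import *
np.set_printoptions(suppress=True,precision=1,linewidth=150)
Rs=R.from_euler('z',-7.8,degrees=True);O=np.array([.5886,-.1527,0])+Rs.apply([-.012,0,.0725])
d=cam('wrist');P=cloud(d);L=Rs.inv().apply(P.reshape(-1,3)-O).reshape(P.shape)*1000
m=(abs(L[...,1]-.4)<3)&(L[...,0]>-45)&(L[...,0]<60)&(abs(L[...,2])<35)&(d['depth']>0)
q=L[m];hsv=cv2.cvtColor(d['image'],cv2.COLOR_RGB2HSV)[m];rows=np.argwhere(m)[:,0];U=np.unique(rows)
for r in U:
    k=rows==r;v=np.median(q[k],0)
    if -41<v[0]<-22 and r%4==0 or -9<v[0]<5 or v[0]>39: print(r,v,np.median(hsv[k],0))
E
```

```text
time: 30.3
position: [0.5907, -0.1537, 0.2187]
tool_rot: [-0.218, -3.134, 0.0]
ft_force: [-0.9, 0.6, -0.2]
grip_width: 0.006
grip_force: 0.0
136 [-36.2   0.5   2.1] [ 30. 246. 246.]
140 [-33.    0.5   2.2] [ 30. 245. 245.]
144 [-29.9   0.4   3.4] [ 29. 244. 243.]
148 [-27.1   0.4   7.6] [ 30. 245. 246.]
152 [-23.8   0.4   7. ] [ 30. 245. 246.]
171 [-8.5  0.4  9.1] [ 30. 245. 245.]
172 [-7.6  0.4  8.8] [ 30. 247. 246.]
173 [-6.7  0.4  8.7] [ 28. 255. 242.]
174 [-5.7  0.4  7.6] [ 20.  74. 210.]
175 [-5.1  0.4  9.3] [124.   8. 234.]
176 [-4.4  0.4  9.6] [120.   3. 245.]
177 [-3.4  0.4  8.9] [130.   2. 238.]
178 [-2.6  0.4  9.2] [120.   4. 220.]
179 [-1.7  0.4  8.7] [125.   4. 214.]
180 [-0.   0.4  4.6] [130.   2. 232.]
181 [0.8 0.4 4.8] [126.   5. 217.]
182 [ 0.3  0.4 11.4] [128.   6. 138.]
183 [ 0.3  0.4 15.3] [120.   6. 129.]
184 [ 0.4  0.4 18.7] [120.   7. 188.]
185 [ 1.1  0.4 19.5] [130.   3. 224.]
186 [ 1.8  0.4 19.8] [130.   4. 218.]
187 [ 2.4  0.4 21.2] [135.   4. 183.]
188 [ 2.9  0.3 22.6] [120.   6. 207.]
189 [ 3.3  0.3 24.1] [120.   2. 225.]
190 [ 4.3  0.3 23.4] [130.   3. 228.]
225 [39.4  0.3  6.1] [125.   6. 206.]
226 [40.4  0.3  5.9] [133.   3. 187.]
230 [45.4  1.7  2.1] [ 20.  135.5 165. ]
231 [45.7  0.3  3.7] [ 22. 172. 222.]
232 [46.3  0.3  4.6] [ 26. 168. 242.]
233 [47.2  0.3  4.9] [ 28. 160. 245.]
234 [48.1  0.3  5. ] [ 26. 168. 242.]
235 [49.1  0.3  4.8] [ 21. 159. 220.]
236 [50.6 -0.5  3.1] [ 20. 103. 153.]
```

```bash
python3 -c "
from bench import ctrl
print(ctrl.close_job())"
```

```text
the job is handed in; nothing more can be done
None
```

I handed the job in at about 30 s with the linchpin through the shaft's hole and its ring closed round the tip; insertion and closing forces stayed at about 7 N or less. The pin droops 3–4° in the hole's clearance, so its collar touches at the bottom edge but stands about 1.3 mm off the shaft at the top, and a push from behind left that unchanged.

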